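# Free the card pack from a clamp that may have a reverse thread

### The job

The glued card pack is held in one of the two bench clamps, and one of these clamps has a reverse thread that nothing marks. Feel gently which way that clamp's T-handle loosens, trying only a few degrees and never forcing it the tight way, and unscrew it about a quarter turn while the pack still lies in place; then draw the pack out and lay it flat, right side up, across both rails of the drying rack, centred and lined up with it. Leave the two jar lids and the marker where they are.

Things in the scene. Friction and masses are not known exactly. Their poses are not given: they have to be found in the camera images.
- pack: flat brown kraft card pack, 195 x 50 x 8 mm, loose; origin at the centre of its underside, long side along y, z up. Starts on the bed of one clamp (underside 20 mm above the table), long side along that clamp's y, its centre 75 mm from the screw axis to the clamp's -y, the other end under the foot; its last 57 mm at the -y end hang free beyond the bed, to be gripped across the 50 mm width
- clamp_a: one of two identical-looking fixed bench clamps 170 mm apart: plain aluminium bed 20 mm high (x -35 to 85, y -115 to 40 mm), dark column at +x with an arm (top at 82 mm), a vertical screw with a T-handle above it and a round foot, 38 mm across, below. Origin on the table under the screw axis. The clamp in use is the one whose origin is 75 mm from the pack's; the other is empty
- clamp_a_grip (a point): centre of this clamp's T-handle, 120 mm above the table on the screw axis: a dark steel bar 90 mm long (x of this point), 14 mm wide (y) and 28 mm tall (106 to 134 mm above the table), lying along the clamp's y when tight, turning at constant height; free space above and beside it
- clamp_a_screw (a joint): how far this clamp's screw is unscrewed, rad: 0 tight (start), end stop at 1.7, positive whichever way the thread runs. One clamp has a normal, the other a reverse thread; nothing shows which. The loosening way turns easily (about 0.1 N m) and stays where it is left; the foot rises 8 mm per rad
- clamp_a_wind (a joint): springy twist of this clamp's screw, rad: 0 at rest; turning the handle the wrong (tightening) way makes it negative, like a spring of 2 N m per rad that turns the handle back when let go. Beyond -0.3 (about 17 degrees, 0.6 N m) the clamp crushes its work
- clamp_b: one of two identical-looking fixed bench clamps 170 mm apart: plain aluminium bed 20 mm high (x -35 to 85, y -115 to 40 mm), dark column at +x with an arm (top at 82 mm), a vertical screw with a T-handle above it and a round foot, 38 mm across, below. Origin on the table under the screw axis. The clamp in use is the one whose origin is 75 mm from the pack's; the other is empty
- clamp_b_grip (a point): centre of this clamp's T-handle, 120 mm above the table on the screw axis: a dark steel bar 90 mm long (x of this point), 14 mm wide (y) and 28 mm tall (106 to 134 mm above the table), lying along the clamp's y when tight, turning at constant height; free space above and beside it
- clamp_b_screw (a joint): how far this clamp's screw is unscrewed, rad: 0 tight (start), end stop at 1.7, positive whichever way the thread runs. One clamp has a normal, the other a reverse thread; nothing shows which. The loosening way turns easily (about 0.1 N m) and stays where it is left; the foot rises 8 mm per rad
- clamp_b_wind (a joint): springy twist of this clamp's screw, rad: 0 at rest; turning the handle the wrong (tightening) way makes it negative, like a spring of 2 N m per rad that turns the handle back when let go. Beyond -0.3 (about 17 degrees, 0.6 N m) the clamp crushes its work
- rack: fixed light wooden drying rack: base 75 x 150 x 12 mm (x, y) with two narrow rails, each 62 mm long (x) and 14 mm wide (y), centred 45 mm either side of the middle along its y; rail tops 50 mm above the table. Origin at the centre of its underside, z up
- rack_top (a point): point midway between the two rails, at the height of their tops; same axes as the rack
- green_cap: bystander: green-rimmed jar lid, 82 mm across, 12 mm high, lying loose behind the work; origin at the centre of its underside
- tan_cap: bystander: tan felt-topped jar lid, 83 mm across, 13 mm high, lying loose behind the rack; origin at the centre of its underside
- pen: bystander: black marker, 136 mm long, 12 mm thick, lying loose along its y; origin at the centre of its underside
Not all that is in view belongs to the job. What is shaped like the clamp_b but yellow is not meant.

How it is judged:
On the way:
1. the clamp that holds the pack is unscrewed by at least 0.9 rad while the pack still lies in it (pack's centre within 95 mm of the screw axis) (((value of joint clamp_a_screw above 0.9 rad and horizontal distance between pack and clamp_a below 0.095 m) or (value of joint clamp_b_screw above 0.9 rad and horizontal distance between pack and clamp_b below 0.095 m))), for 0.2 s.
At the end, for the whole second after the job is handed in: The pack rests flat on both rails of the rack (underside within 6 mm of the rail tops, tilted under 4.5 degrees, right side up), its centre within 25 mm of the rack's middle and its long side within 10 degrees of the rack's, and lies still (horizontal distance between pack and rack_top below 0.025 m and angle between the y axis of pack and the y axis of rack, either way round below 0.17 rad and z of pack in the frame of rack_top between -0.004 and 0.006 m and angle between pack's own z axis and vertical below 0.08 rad and linear speed of pack below 0.02 m/s and contact force between pack and rack above 0.1 N); the robot touches nothing.
It fails at once if a clamp is forced the tightening way beyond 0.3 rad, crushing its work (value of joint any of clamp_a_wind, clamp_b_wind below -0.3 rad).
It fails at once if a jar lid or the marker is moved by more than 30 mm (distance of any of green_cap, tan_cap, pen from where it was at the start of the episode above 0.03 m).
It also fails if it takes over 58 s, if anything falls off the work surface, if the arm or the gripper's body presses on something with over 40 N, if the wrist force passes 120 N, or if a joint passes its speed limit or range.

### The arm

A 6-joint arm with a two-finger parallel gripper is mounted at the origin on a cart in front of the work surface, level with it; the furniture and walls round the work are solid. World frame = base frame: x ahead of the robot, y to its left, z up, the work surface at z = 0. Lengths are in m, angles in rad, forces in N, time in s.
With the tool pointing down it reaches from about 0.35 to 0.725 m from the base axis. Payload 4.3 kg.
Tool frame: the origin (TCP) lies midway between the tips of the shut fingers; the grasp point (between the pads) lies 19 mm behind it (r.pinch_z is the distance from the TCP to the grasp point, in m); z points along the fingers, y is the line along which they close (so a half turn about z gives the same grasp; the last joint's range is limited). The gripper opens to 85 mm and grips with 20 to 120 N. Pads are 22 mm wide; open, the fingers measure 114 mm over their backs; the gripper's body (76 mm by 85 mm) begins 54 mm behind the grasp point. The pads swing forward as they close: fully open they stand 13 mm farther back than shut.
Start: joints at [-1.371, 0.377, 0.081, 1.274, 0, 1.46], TCP at [0.175, -0.548, 0.231] pointing down, gripper open.
Joint ranges: [-2.72, 2.72], [-0.84, 1.66], [-1.02, 1.22], [-1.77, 2.12], [-1.37, 1.28], [-3.14, 3.14]. Speed limits (rad/s): [2.57, 2.57, 3.14, 3.14, 3.14, 3.14].

### API

Orientations are given as a rotation vector (axis times angle).
In Python, from workcell import r gives the robot as it stands.
- The arm moves only by the shell command python3 -m jog 'ROWS' [FORCE]. ROWS is JSON, a list of rows, each a list of 7 numbers: the shift along the tool's x, y, z scaled (see below), then the turn, a rotation vector about the tool's x, y, z scaled (see below), then the closure, from 0 (fully open) to 1 (shut). A call has 1 to 5 rows; each row is the pose to reach, as a shift and turn from the pose commanded when the call began, along the tool's axes at that moment, turning the shorter way round; what a row does not reach only later rows make up. The controller multiplies each number of a shift by 150 mm and each number of a turn by 180 degrees. A row lasts 1/8 s, in which the tool goes at most 62.5 mm and 10.7 degrees, less where a joint would pass 70% of its speed; a pose out of reach is approached as far as the arm can. A call with a number of a shift or a turn outside -1 to 1 is refused whole. A call with a gripper value outside its range is refused whole. The fingers move at their own pace and stop on an object; FORCE is the grip in N (left out, the last holds). Time passes only in rows, so rows that repeat a pose let the fingers close. It gives the time, the measured TCP pose, the force, the opening and the grip force at its end, in the units of the state.
- r.get_obs(): the state, without advancing time (a new reading comes with each control period).
- r.get_image(name): name is "scene" or "top"; returns a dict with "img" (400x640x3 uint8, red, green, blue), "mtx" (3x3 intrinsics, pixels), "extrinsics" (4x4, takes a point from world to camera coordinates). Camera axes: x right, y up, looking along -z (the intrinsics and any distortion apply to the point x, -y, -z); pixel columns grow to the right and rows downward; lengths in m; the calibration is good to about 2 mm. A picture is of the moment at which its call begins. There is no depth.
- r.finish_job(): hands the job in; it is judged then, once.
The state is a dict: "clock": time; "joint_positions": joint angles; "qd": joint speeds; "joint_efforts": joint torques, N m; "eef_pos": TCP position; "eef_rot": TCP orientation; "wrist_force": force on the tool from outside, world axes, zero at the start; "moment": the same for the moment, N m; "gripper_width": opening from 0.0 (shut) to 1.0 (fully open); "gripper_force": force on a finger pad.
Only numpy, scipy, OpenCV 4.12 (cv2) and the standard library are available. Lean on these libraries where they do the work, as an engineer would, in place of code of your own. Each camera call takes 0.05 s, during which the arm holds its last target. There are 200 camera calls.

## Working session

There is one attempt and no reset: what is moved stays moved. The work goes in short steps, Python scripts to look and compute and a shell command to move; the robot and the scene stay as the last step left them, time stands still between calls to the robot, and variables do not carry over. Pictures are saved under pics/ and viewed, at most 10 in all, crops included, and the job is handed in when it is done.

```bash
ls; mkdir -p pics
python3 - <<'E'
from workcell import r
import cv2,numpy as np
for n in("scene","top"):
    d=r.get_image(n); cv2.imwrite(f"pics/{n}0.png",d["img"][:,:,::-1]); np.savez(f"{n}0.npz",**d)
    print(n,d["mtx"].round(1).tolist(),d["extrinsics"].round(3).tolist(),[k for k in d])
o=r.get_obs();print({k:np.round(v,3).tolist() for k,v in o.items()})
E
```

```text
pics
scene [[506.5, 0.0, 323.8], [0.0, 506.5, 197.1], [0.0, 0.0, 1.0]] [[0.852, -0.523, -0.014, -0.541], [0.263, 0.405, 0.876, -0.235], [-0.452, -0.75, 0.483, -1.465], [0.0, 0.0, 0.0, 1.0]] ['img', 'mtx', 'extrinsics']
top [[398.3, 0.0, 317.3], [0.0, 398.3, 205.2], [0.0, 0.0, 1.0]] [[-0.034, -0.999, -0.003, -0.024], [0.977, -0.034, 0.21, -0.614], [-0.21, 0.004, 0.978, -1.284], [0.0, 0.0, 0.0, 1.0]] ['img', 'mtx', 'extrinsics']
{'clock': 0.1, 'joint_positions': [-1.371, 0.378, 0.08, 1.274, 0.0, 1.46], 'qd': [-0.002, -0.002, 0.004, -0.0, 0.001, -0.001], 'joint_efforts': [0.001, -46.469, 27.058, 0.012, -0.0, -0.0], 'eef_pos': [0.175, -0.547, 0.23], 'eef_rot': [-3.102, -0.484, 0.0], 'wrist_force': [-0.017, 0.054, 0.147], 'moment': [-0.031, -0.051, 0.061], 'gripper_force': 0.0, 'gripper_width': 1.001}
```

View pics/scene0.png

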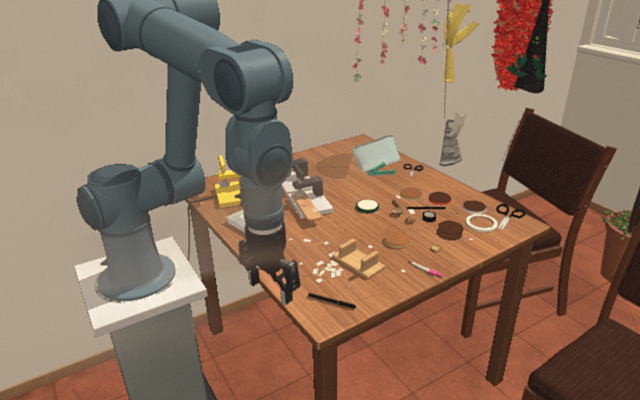

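View pics/top0.png

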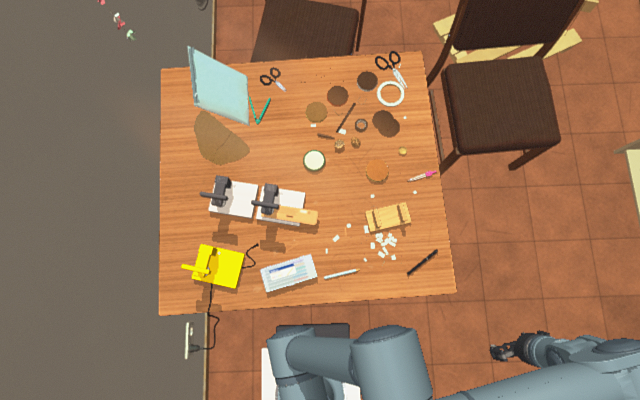

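The top view shows grey clamps at (233,199) and (281,205). The brown pack sits at (298,216) on the second one, the yellow lookalike is at (218,267), and the rack is at (388,218). The lids are at (314,160) and (376,170), and the marker is at (422,262). The clamp to use is the grey one at (281,205), because it is aluminium and holds the pack. I'll confirm it in an enlarged crop.

Run:
```python
import cv2,numpy as np
a=cv2.imread("pics/top0.png")[165:245,195:425]; b=cv2.imread("pics/scene0.png")[145:285,215:405]
a=cv2.resize(a,(800,278),interpolation=cv2.INTER_CUBIC); b=cv2.resize(b,(434,320),interpolation=cv2.INTER_CUBIC)
c=np.zeros((600,800,3),np.uint8); c[:278]=a; c[280:600,:434]=b
cv2.imwrite("pics/crop1.png",c)
```

```text
(no output)
```

View pics/crop1.png

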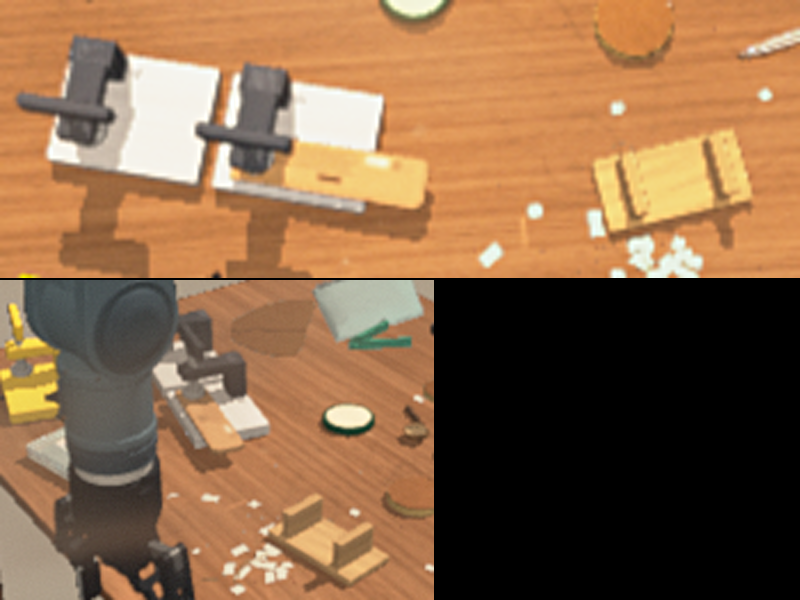

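The crop confirms it. The pack (crop 287–428, 145–208) lies under the foot of the right-hand grey clamp, whose handle runs from crop (200,131) to (288,145). The left clamp is empty. Next I'll cast rays.

```bash
cat > h.py <<'E'
import numpy as np,cv2
from scipy.spatial.transform import Rotation as R
def ray(d,p):
    E=d["extrinsics"];K=d["mtx"]
    v=np.array([(p[0]-K[0,2])/K[0,0],-(p[1]-K[1,2])/K[1,1],-1.])
    Rm=E[:3,:3]; return -Rm.T@E[:3,3],Rm.T@v
def plane(d,p,z):
    o,v=ray(d,p); return (o+v*(z-o[2])/v[2])
def proj(d,X):
    E=d["extrinsics"];K=d["mtx"];c=E[:3,:3]@np.asarray(X)+E[:3,3]
    return np.array([K[0,0]*c[0]/-c[2]+K[0,2],-K[1,1]*c[1]/-c[2]+K[1,2]])
def tri(d1,p1,d2,p2):
    o1,v1=ray(d1,p1);o2,v2=ray(d2,p2)
    v1/=np.linalg.norm(v1);v2/=np.linalg.norm(v2)
    s=np.linalg.lstsq(np.c_[v1,-v2],o2-o1,rcond=None)[0]
    a=o1+s[0]*v1;b=o2+s[1]*v2
    return (a+b)/2,np.linalg.norm(a-b)
E
python3 - <<'E'
from h import *
d=dict(np.load("top0.npz"));s=dict(np.load("scene0.npz"))
f=lambda x,y:(195+(x+.5)/3.478-.5,165+(y+.5)/3.475-.5)
P=lambda x,y,z:plane(d,f(x,y),z)
def show(n,a,b):
    m=(a+b)/2;v=b-a;print(n,a[:2].round(4),b[:2].round(4),"mid",m[:2].round(4),"len",np.linalg.norm(v).round(4),"ang",np.degrees(np.arctan2(v[1],v[0])).round(1))
show("handle",P(198,131,.134),P(291,145,.134))
show("pack -y end",P(428,158,.028),P(424,208,.024))
show("pack +x edge",P(290,146,.028),P(425,156,.028))
show("bed -y edge",P(384,95,.02),P(374,150,.02))
show("bed +x edge",P(290,80,.02),P(384,95,.02))
show("left bed top edge",P(125,55,.02),P(219,68,.02))
show("left handle",P(18,101,.134),P(112,116,.134))
show("rail1 (left)",P(622,152,.05),P(635,214,.05))
show("rail2",P(708,139,.05),P(722,200,.05))
show("base L",P(594,158,.012),P(611,233,.012)); show("base R",P(734,131,.012),P(750,203,.012))
# colour masks
img=d["img"];hsv=cv2.cvtColor(img,cv2.COLOR_RGB2HSV)
for (x,y) in [(300,217),(310,218),(340,235),(388,220),(388,245),(258,204)]: print((x,y),hsv[y,x],img[y,x])
b=cv2.cvtColor(s["img"],cv2.COLOR_RGB2BGR)[150:300,270:410]
E
```

```text
handle [0.615  0.1668] [0.5988 0.0809] mid [0.6069 0.1239] len 0.0874 ang -100.7
pack -y end [ 0.6037 -0.0455] [ 0.5539 -0.0398] mid [ 0.5788 -0.0427] len 0.0503 ang 173.5
pack +x edge [0.6207 0.0921] [ 0.6058 -0.0426] mid [0.6132 0.0248] len 0.1355 ang -96.3
bed -y edge [ 0.672  -0.0031] [0.6154 0.0085] mid [0.6437 0.0027] len 0.0579 ang 168.4
bed +x edge [0.6911 0.092 ] [ 0.672  -0.0031] mid [0.6816 0.0445] len 0.097 ang -101.3
left bed top edge [0.7233 0.2602] [0.7062 0.1642] mid [0.7147 0.2122] len 0.0975 ang -100.1
left handle [0.6494 0.3342] [0.632  0.2465] mid [0.6407 0.2904] len 0.0893 ang -101.2
rail1 (left) [ 0.5987 -0.2362] [ 0.5367 -0.2449] mid [ 0.5677 -0.2406] len 0.0626 ang -172.0
rail2 [ 0.6089 -0.3216] [ 0.5476 -0.3306] mid [ 0.5782 -0.3261] len 0.0619 ang -171.7
base L [ 0.6012 -0.2132] [ 0.5242 -0.2256] mid [ 0.5627 -0.2194] len 0.0779 ang -170.8
base R [ 0.6242 -0.3566] [ 0.5498 -0.3667] mid [ 0.587  -0.3617] len 0.0751 ang -172.3
(300, 217) [ 21 126 244] [244 206 123]
(310, 218) [ 21 128 244] [244 206 122]
(340, 235) [ 13 157 215] [215 141  83]
(388, 220) [ 22 129 244] [244 213 121]
(388, 245) [ 13 166 223] [223 142  78]
(258, 204) [140  10  73] [72 70 73]
```

Measured so far:
- **Used clamp:** screw axis about (0.607, 0.124), yaw about -11°. Handle length is 87 mm against 90 mm, and the clamp spacing is 170 mm as given.
- **Rack:** about (0.574, -0.286), yaw about +8°.

Now I'll plan the first move, to hover over the handle.

```bash
cat > plan.py <<'E'
# prints rows (to be typed by hand) from the present pose to x y z yaw(deg of tool x), tool down
import sys;from h import *
from workcell import r
def plan(x,y,z,a,step=.05,deg=9.5,start=None):
    o=r.get_obs();p=np.array(o["eef_pos"]);M=R.from_rotvec(o["eef_rot"]).as_matrix()
    a0=np.degrees(np.arctan2(M[1,0],M[0,0]));q=np.array([x,y,z])
    da=a-a0
    n=max(1,int(np.ceil(max(np.linalg.norm(q-p)/step,abs(da)/deg))))
    print("from",p.round(4),a0.round(1),"tilt",np.degrees(np.arccos(-M[2,2])).round(2),"q6",round(o["joint_positions"][5],2),"n",n)
    for c in range(0,n,5):
        P0=p+(q-p)*c/n;A=np.radians(a0+da*c/n);ca,sa=np.cos(A),np.sin(A)
        F=np.array([[ca,sa,0],[sa,-ca,0],[0,0,-1.]])
        rows=[]
        for i in range(c+1,min(c+5,n)+1):
            t=F.T@(p+(q-p)*i/n-P0)/.15
            rows.append([*np.round(t,3),0,0,round(-da*(i-c)/n/180,3)])
        print(rows)
plan(*map(float,sys.argv[1:5]),*(map(float,sys.argv[5:])))
E
python3 plan.py 0.607 0.124 0.215 -101 .056 9.5
```

```text
from [ 0.1752 -0.547   0.2305] 17.8 tilt 0.11 q6 1.46 n 15
[[np.float64(0.274), np.float64(-0.226), np.float64(0.007), 0, 0, np.float64(0.044)], [np.float64(0.547), np.float64(-0.451), np.float64(0.014), 0, 0, np.float64(0.088)], [np.float64(0.821), np.float64(-0.677), np.float64(0.021), 0, 0, np.float64(0.132)], [np.float64(1.095), np.float64(-0.902), np.float64(0.027), 0, 0, np.float64(0.176)], [np.float64(1.369), np.float64(-1.128), np.float64(0.034), 0, 0, np.float64(0.22)]]
[[np.float64(0.067), np.float64(-0.348), np.float64(0.007), 0, 0, np.float64(0.044)], [np.float64(0.134), np.float64(-0.696), np.float64(0.014), 0, 0, np.float64(0.088)], [np.float64(0.202), np.float64(-1.045), np.float64(0.021), 0, 0, np.float64(0.132)], [np.float64(0.269), np.float64(-1.393), np.float64(0.027), 0, 0, np.float64(0.176)], [np.float64(0.336), np.float64(-1.741), np.float64(0.034), 0, 0, np.float64(0.22)]]
[[np.float64(-0.17), np.float64(-0.311), np.float64(0.007), 0, 0, np.float64(0.044)], [np.float64(-0.34), np.float64(-0.622), np.float64(0.014), 0, 0, np.float64(0.088)], [np.float64(-0.51), np.float64(-0.934), np.float64(0.021), 0, 0, np.float64(0.132)], [np.float64(-0.68), np.float64(-1.245), np.float64(0.027), 0, 0, np.float64(0.176)], [np.float64(-0.85), np.float64(-1.556), np.float64(0.034), 0, 0, np.float64(0.22)]]
```

```bash
sed -i 's/rows.append(\[\*np.round(t,3),0,0,round(-da\*(i-c)\/n\/180,3)\])/rows.append([*[round(float(v),2) for v in t],0,0,round(float(-da*(i-c)\/n\/180),3)])/; s/,5):/,K):/; s/c+5,n/c+K,n/; s/    da=a-a0/    da=a-a0; K=2 if np.linalg.norm(q-p)>.12 else 5/' plan.py
sed -i 's/K=2 if/K=3 if/' plan.py
python3 plan.py 0.607 0.124 0.215 79 .05 9.5
```

```text
from [ 0.1752 -0.547   0.2305] 17.8 tilt 0.11 q6 1.46 n 16
[[0.26, -0.21, 0.01, 0, 0, -0.021], [0.51, -0.42, 0.01, 0, 0, -0.043], [0.77, -0.63, 0.02, 0, 0, -0.064]]
[[0.29, -0.16, 0.01, 0, 0, -0.021], [0.59, -0.31, 0.01, 0, 0, -0.043], [0.88, -0.47, 0.02, 0, 0, -0.064]]
[[0.32, -0.09, 0.01, 0, 0, -0.021], [0.64, -0.19, 0.01, 0, 0, -0.043], [0.96, -0.28, 0.02, 0, 0, -0.064]]
[[0.33, -0.03, 0.01, 0, 0, -0.021], [0.66, -0.06, 0.01, 0, 0, -0.043], [0.99, -0.09, 0.02, 0, 0, -0.064]]
[[0.33, 0.04, 0.01, 0, 0, -0.021], [0.66, 0.07, 0.01, 0, 0, -0.043], [0.99, 0.11, 0.02, 0, 0, -0.064]]
[[0.32, 0.1, 0.01, 0, 0, -0.021]]
```

```bash
python3 -m jog '[[0.26,-0.21,0,0,0,-0.021,0],[0.51,-0.42,0,0,0,-0.043,0],[0.77,-0.63,0,0,0,-0.064,0]]'
python3 -m jog '[[0.29,-0.16,0,0,0,-0.021,0],[0.59,-0.31,0,0,0,-0.043,0],[0.88,-0.47,0,0,0,-0.064,0]]' 
python3 -m jog '[[0.32,-0.09,0,0,0,-0.021,0],[0.64,-0.19,0,0,0,-0.043,0],[0.96,-0.28,0,0,0,-0.064,0]]'
python3 -m jog '[[0.33,-0.03,0,0,0,-0.021,0],[0.66,-0.06,0,0,0,-0.043,0],[0.99,-0.09,0,0,0,-0.064,0]]'
python3 -m jog '[[0.33,0.04,0,0,0,-0.021,0],[0.66,0.07,0,0,0,-0.043,0],[0.85,0.09,0,0,0,-0.064,0],[0.85,0.09,0,0,0,-0.064,0]]'
python3 - <<'E'
from h import *
from workcell import r
d=r.get_image("scene");np.savez("scene1.npz",**d)
c=d["img"][135:285,205:405,::-1];cv2.imwrite("pics/s1.png",cv2.resize(c,None,fx=4,fy=4,interpolation=cv2.INTER_CUBIC))
E
python3 plan.py 0.607 0.124 0.215 79
```

```text
clock: 0.48
eef_pos: [0.2569, -0.4209, 0.2308]
eef_rot: [-3.038, -0.796, -0.0]
wrist_force: [1.4, 0.2, -0.1]
gripper_width: 1.0
gripper_force: 0.0
clock: 0.85
eef_pos: [0.3377, -0.2948, 0.231]
eef_rot: [-2.943, -1.098, 0.0]
wrist_force: [0.0, -0.3, -0.9]
gripper_width: 0.999
gripper_force: 0.0
clock: 1.23
eef_pos: [0.4191, -0.1689, 0.231]
eef_rot: [-2.818, -1.388, 0.001]
wrist_force: [0.2, 0.6, -0.1]
gripper_width: 1.0
gripper_force: 0.0
clock: 1.6
eef_pos: [0.4993, -0.0432, 0.2309]
eef_rot: [-2.665, -1.664, 0.001]
wrist_force: [1.0, -0.3, -0.4]
gripper_width: 1.001
gripper_force: 0.0
clock: 2.1
eef_pos: [0.5675, 0.0653, 0.2304]
eef_rot: [-2.483, -1.923, 0.001]
wrist_force: [1.2, -0.5, -0.4]
gripper_width: 0.999
gripper_force: 0.0
from [0.5669 0.0641 0.2306] 75.4 tilt 0.09 q6 1.83 n 2
[[0.23, 0.08, 0.05, 0, 0, -0.01], [0.45, 0.16, 0.1, 0, 0, -0.02]]
```

View pics/s1.png

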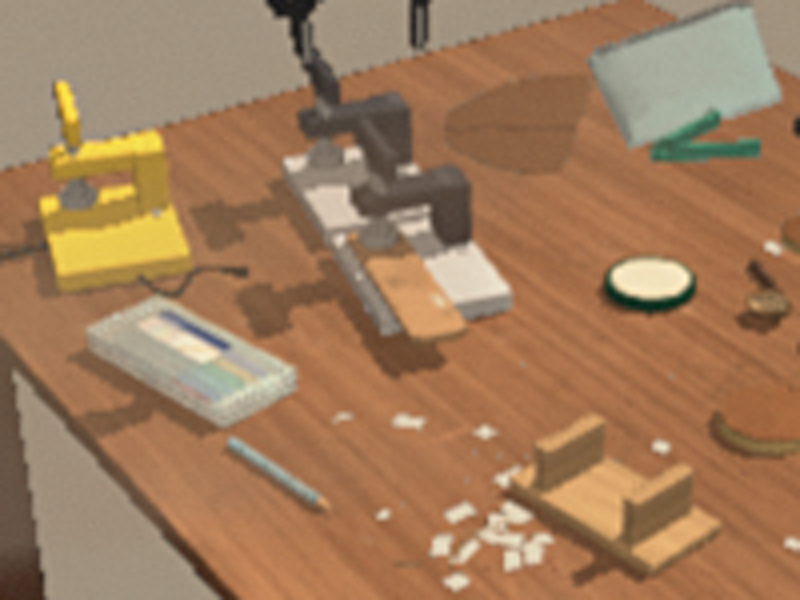

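The scene view is clear. The handle bar runs between crop (360,118) and (397,175). The pack's free end is at (418,338)–(465,325). The rail tops run (540,445)–(602,418) and (627,495)–(690,468). Next I'll triangulate these against the top view and check them with projected points.

Run:
```python
from h import *
d=dict(np.load("top0.npz"));s=dict(np.load("scene1.npz"))
f=lambda x,y:(195+(x+.5)/3.478-.5,165+(y+.5)/3.475-.5)
g=lambda x,y:(205+(x+.5)/4-.5,135+(y+.5)/4-.5)
for n,a,b in [("pack end +x",(428,158),(465,325)),("pack end -x",(424,208),(418,337)),("handle -y end",(291,145),(398,165)),("handle +y end",(198,131),(357,113)),
  ("bed corner",(384,95),(511,292))]:
    X,e=tri(d,f(*a),s,g(*b));print(n,X.round(4),"gap",e.round(4))
# rack from base corners + mask
for D,box,n in((d,(355,195,425,240),"top"),):
    h=cv2.cvtColor(D["img"],cv2.COLOR_RGB2HSV);m=((h[...,0]>=18)&(h[...,0]<30)&(h[...,1]>90)).astype(np.uint8)
    for nm,(x0,y0,x1,y1) in(("rack",box),("pack",(270,200,325,235))):
        mm=np.zeros_like(m);mm[y0:y1,x0:x1]=m[y0:y1,x0:x1]
        c=max(cv2.findContours(mm,0,1)[0],key=cv2.contourArea);q=cv2.boxPoints(cv2.minAreaRect(c))
        print(nm,q.round(1).tolist());Q=np.array([plane(D,p,.012 if nm=="rack" else .028) for p in q]);print(Q.round(4).tolist(),"c",Q.mean(0).round(4),[np.linalg.norm(Q[i]-Q[i-1]).round(4) for i in range(4)],[np.degrees(np.arctan2(*(Q[i]-Q[i-1])[1::-1])).round(1) for i in range(4)])
# overlay hypotheses
def ov(D,fx,o,sc,wh):
    x0,y0=o;im=cv2.resize(D["img"][y0:y0+wh[1],x0:x0+wh[0],::-1],None,fx=sc,fy=sc,interpolation=cv2.INTER_CUBIC)
    def dot(X,c):
        p=(proj(D,X)-o+.5)*sc;cv2.circle(im,tuple(int(v) for v in p),2,c,-1)
    def T(org,yaw,p):
        a=np.radians(yaw);return [org[0]+np.cos(a)*p[0]-np.sin(a)*p[1],org[1]+np.sin(a)*p[0]+np.cos(a)*p[1],p[2]]
    C=(.607,.124);Rk=(.575,-.2895)
    for sx in(-.0375,.0375):
        for sy in(-.075,.075):dot(T(Rk,8.5,(sx,sy,.012)),(0,0,255))
    for sx in(-.031,.031):
        for sy in(-.052,-.038,.038,.052):dot(T(Rk,8.5,(sx,sy,.05)),(255,0,0))
    for sx in(-.007,.007):
        for sy in(-.045,.045):dot(T(C,-11,(sx,sy,.134)),(0,255,0))
    for sx in(-.025,.025):
        for sy in(-.1725,.0225):dot(T(C,-11,(sx,sy,.028)),(0,0,255))
    for p in((-.035,-.115),(.085,-.115)):dot(T(C,-11,(*p,.02)),(255,0,255))
    return im
a=ov(d,0,(240,170),4,(180,70));b=ov(s,0,(275,145),5,(120,62))
b2=ov(s,0,(315,230),5,(80,60))
im=np.zeros((600,800,3),np.uint8);im[:280,:720]=a;im[285:595,:400]=b[:,:400];im[285:585,400:800]=b2
cv2.imwrite("pics/ov.png",im)
```

```text
pack end +x [ 0.5995 -0.0445  0.0374] gap 0.0049
pack end -x [ 0.5526 -0.0403  0.0382] gap 0.0023
handle -y end [0.6027 0.0797 0.1318] gap 0.0073
handle +y end [0.613  0.1646 0.1458] gap 0.0013
bed corner [ 0.6694 -0.0029  0.0265] gap 0.0021
rack [[373.3999938964844, 209.3000030517578], [406.1000061035156, 201.5], [410.79998779296875, 221.3000030517578], [378.1000061035156, 229.10000610351562]]
[[0.6031, -0.2412, 0.012], [0.6272, -0.3582, 0.012], [0.5558, -0.369, 0.012], [0.5323, -0.2531, 0.012]] c [ 0.5796 -0.3054  0.012 ] [np.float64(0.0718), np.float64(0.1195), np.float64(0.0722), np.float64(0.1183)] [np.float64(9.6), np.float64(-78.4), np.float64(-171.4), np.float64(101.5)]
pack [[276.20001220703125, 217.89999389648438], [278.3999938964844, 204.6999969482422], [317.6000061035156, 211.3000030517578], [315.3999938964844, 224.39999389648438]]
[[0.5812, 0.099, 0.028], [0.6275, 0.0908, 0.028], [0.5996, -0.0451, 0.028], [0.5537, -0.036, 0.028]] c [0.5905 0.0272 0.028 ] [np.float64(0.1378), np.float64(0.047), np.float64(0.1387), np.float64(0.0468)] [np.float64(78.5), np.float64(-10.0), np.float64(-101.6), np.float64(168.8)]
```

View pics/ov.png

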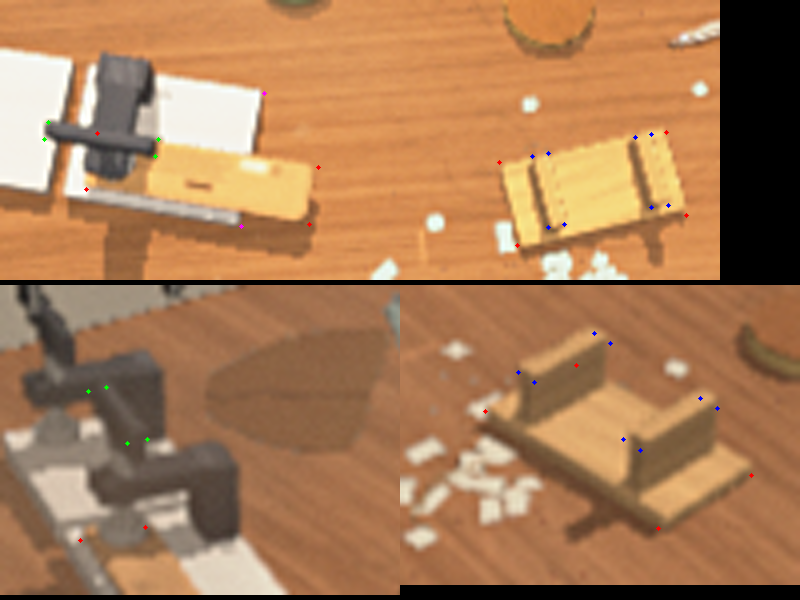

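The overlay fits in both views. Triangulated heights, against the given ones: handle top 132–146 mm (134), pack 37 mm (28), bed 26 mm (20). That is within about 2 px. Now I'll go over the handle and down.

```bash
python3 -m jog '[[0.23,0.08,0.05,0,0,-0.01,0],[0.45,0.16,0.1,0,0,-0.02,0],[0.45,0.16,0.1,0,0,-0.02,0]]' | head -3
python3 -m jog '[[0,0,0.25,0,0,0,0],[0,0,0.5,0,0,0,0],[0,0,0.75,0,0,0,0],[0,0,0.75,0,0,0,0]]'
python3 plan.py 0.607 0.124 0.102 79
```

```text
clock: 2.52
eef_pos: [0.6073, 0.1231, 0.215]
eef_rot: [-2.424, -1.997, 0.003]
clock: 3.02
eef_pos: [0.6038, 0.121, 0.101]
eef_rot: [-2.424, -1.992, 0.011]
wrist_force: [-0.9, -0.8, -0.1]
gripper_width: 1.004
gripper_force: 0.0
from [0.6038 0.121  0.101 ] 78.8 tilt 0.44 q6 1.86 n 1
[[0.02, 0.02, -0.01, 0, 0, -0.001]]
```

```bash
python3 -m jog '[[0.02,0.02,0,0,0,0,0.3],[0.02,0.02,0,0,0,0,0.7],[0.02,0.02,0,0,0,0,1],[0.02,0.02,0,0,0,0,1],[0.02,0.02,0,0,0,0,1]]' 30
python3 -m jog '[[0,0,0,0,0,0,1],[0,0,0,0,0,0,1]]'
cat > st.py <<'E'
from h import *
from workcell import r
o=r.get_obs();M=R.from_rotvec(o["eef_rot"]).as_matrix()
print({k:np.round(o[k],3).tolist() for k in("clock","eef_pos","wrist_force","moment","gripper_width","gripper_force")},"yaw",np.degrees(np.arctan2(M[1,0],M[0,0])).round(2),"q6",round(o["joint_positions"][5],3),"tau6",round(o["joint_efforts"][5],3))
E
python3 st.py
```

```text
clock: 3.65
eef_pos: [0.6095, 0.1259, 0.1049]
eef_rot: [-2.423, -1.997, 0.002]
wrist_force: [-5.7, 1.1, 8.4]
gripper_width: 0.169
gripper_force: 29.1
clock: 3.9
eef_pos: [0.6095, 0.1259, 0.105]
eef_rot: [-2.423, -1.997, 0.002]
wrist_force: [-6.5, 2.6, 7.9]
gripper_width: 0.17
gripper_force: 29.1
{'clock': 3.9, 'eef_pos': [0.61, 0.126, 0.105], 'wrist_force': [-6.491, 2.562, 7.924], 'moment': [0.196, 1.262, 0.057], 'gripper_width': 0.17, 'gripper_force': 29.145} yaw 78.99 q6 1.864 tau6 0.014
```

```bash
python3 -m jog '[[0,-0.01,0,0,0,0.011,1],[0,-0.01,0,0,0,0.022,1],[0,-0.01,0,0,0,0.022,1]]' >/dev/null; python3 st.py
python3 -m jog '[[0,0,0,0,0,0.011,1],[0,0,0,0,0,0.017,1],[0,0,0,0,0,0.017,1]]' >/dev/null; python3 st.py
```

```text
{'clock': 4.275, 'eef_pos': [0.609, 0.126, 0.105], 'wrist_force': [-3.962, 0.676, 7.142], 'moment': [0.058, 0.735, 0.125], 'gripper_width': 0.164, 'gripper_force': 29.311} yaw 75.02 q6 1.934 tau6 0.149
{'clock': 4.65, 'eef_pos': [0.609, 0.126, 0.105], 'wrist_force': [-2.787, 0.323, 6.546], 'moment': [0.066, 0.799, 0.138], 'gripper_width': 0.17, 'gripper_force': 29.357} yaw 71.97 q6 1.987 tau6 0.191
```

```bash
python3 -m jog '[[0,0,0,0,0,-0.011,1],[0,0,0,0,0,-0.017,1],[0,0,0,0,0,-0.017,1]]' >/dev/null; python3 st.py
python3 -m jog '[[0,0,0,0,0,-0.011,1],[0,0,0,0,0,-0.022,1],[0,0,0,0,0,-0.022,1]]' >/dev/null; python3 st.py
python3 -m jog '[[0,0,0,0,0,-0.011,1],[0,0,0,0,0,-0.022,1],[0,0,0,0,0,-0.022,1]]' >/dev/null; python3 st.py
```

```text
{'clock': 5.025, 'eef_pos': [0.609, 0.126, 0.105], 'wrist_force': [-2.664, 0.074, 6.032], 'moment': [0.116, 0.731, 0.073], 'gripper_width': 0.168, 'gripper_force': 29.315} yaw 75.03 q6 1.934 tau6 0.054
{'clock': 5.4, 'eef_pos': [0.609, 0.126, 0.105], 'wrist_force': [-1.726, 0.951, 5.125], 'moment': [0.097, 0.669, -0.023], 'gripper_width': 0.171, 'gripper_force': 29.274} yaw 78.98 q6 1.865 tau6 -0.05
{'clock': 5.775, 'eef_pos': [0.609, 0.126, 0.105], 'wrist_force': [-3.853, 1.162, 5.415], 'moment': [0.073, 0.591, -0.077], 'gripper_width': 0.168, 'gripper_force': 29.265} yaw 82.93 q6 1.796 tau6 -0.124
```

```bash
python3 -m jog '[[0,0,0,0,0,-0.011,1],[0,0,0,0,0,-0.022,1],[0,0,0,0,0,-0.022,1]]' >/dev/null; python3 st.py
python3 -m jog '[[0,0,0,0,0,0.011,1],[0,0,0,0,0,0.022,1],[0,0,0,0,0,0.022,1]]' >/dev/null; python3 st.py
```

```text
{'clock': 6.15, 'eef_pos': [0.61, 0.126, 0.105], 'wrist_force': [-2.104, 0.339, 5.761], 'moment': [0.034, 0.52, -0.041], 'gripper_width': 0.166, 'gripper_force': 29.274} yaw 86.89 q6 1.727 tau6 -0.125
{'clock': 6.525, 'eef_pos': [0.609, 0.126, 0.105], 'wrist_force': [-3.005, 0.626, 5.531], 'moment': [0.038, 0.594, 0.053], 'gripper_width': 0.171, 'gripper_force': 29.232} yaw 82.92 q6 1.796 tau6 0.071
```

Turning in the negative tool-z direction levels off at 0.125 N m, and the torque flips sign on reversing. That is friction, so it is the loosening way. The positive direction rose and fell like the spring. I'll unscrew about 78° in total.

```bash
python3 -m jog '[[0,0,0,0,0,-0.04,1],[0,0,0,0,0,-0.08,1],[0,0,0,0,0,-0.12,1],[0,0,0,0,0,-0.12,1]]' >/dev/null; python3 st.py
python3 -m jog '[[0,0,0,0,0,-0.04,1],[0,0,0,0,0,-0.08,1],[0,0,0,0,0,-0.12,1],[0,0,0,0,0,-0.15,1],[0,0,0,0,0,-0.15,1]]' >/dev/null; python3 st.py
python3 -m jog '[[0,0,0,0,0,-0.04,1],[0,0,0,0,0,-0.08,1],[0,0,0,0,0,-0.12,1],[0,0,0,0,0,-0.14,1],[0,0,0,0,0,-0.14,1]]' >/dev/null; python3 st.py
```

```text
{'clock': 7.025, 'eef_pos': [0.61, 0.126, 0.105], 'wrist_force': [-0.864, 1.021, 5.968], 'moment': [0.127, 0.325, -0.057], 'gripper_width': 0.169, 'gripper_force': 29.464} yaw 104.43 q6 1.42 tau6 -0.304
{'clock': 7.65, 'eef_pos': [0.611, 0.126, 0.105], 'wrist_force': [0.509, 2.081, 5.95], 'moment': [0.414, -0.088, -0.038], 'gripper_width': 0.167, 'gripper_force': 29.349} yaw 131.36 q6 0.951 tau6 -0.231
{'clock': 8.275, 'eef_pos': [0.611, 0.127, 0.105], 'wrist_force': [3.589, 4.516, 4.966], 'moment': [0.939, -0.591, -0.049], 'gripper_width': 0.174, 'gripper_force': 29.358} yaw 156.56 q6 0.511 tau6 -0.177
```

```bash
python3 -m jog '[[0,0,0,0,0,0,0.5],[0,0,0,0,0,0,0],[0,0,0,0,0,0,0],[0,0,-0.3,0,0,0,0],[0,0,-0.6,0,0,0,0]]' ; python3 plan.py .581 -.016 .19 79
```

```text
clock: 8.9
eef_pos: [0.6084, 0.1252, 0.1937]
eef_rot: [-0.635, -3.074, 0.002]
wrist_force: [0.8, 1.6, 0.0]
gripper_width: 1.0
gripper_force: 0.0
from [0.6084 0.1252 0.1937] 156.7 tilt 0.18 q6 0.51 n 9
[[-0.02, -0.1, 0.0, 0, 0, 0.048], [-0.05, -0.21, 0.01, 0, 0, 0.096], [-0.07, -0.31, 0.01, 0, 0, 0.144]]
[[-0.07, -0.08, 0.0, 0, 0, 0.048], [-0.13, -0.17, 0.01, 0, 0, 0.096], [-0.2, -0.25, 0.01, 0, 0, 0.144]]
[[-0.1, -0.05, 0.0, 0, 0, 0.048], [-0.19, -0.09, 0.01, 0, 0, 0.096], [-0.29, -0.14, 0.01, 0, 0, 0.144]]
```

```bash
python3 -m jog '[[-0.02,-0.1,0,0,0,0.048,0],[-0.05,-0.21,0,0,0,0.096,0],[-0.07,-0.31,0,0,0,0.144,0]]' >/dev/null
python3 -m jog '[[-0.07,-0.08,0,0,0,0.048,0],[-0.13,-0.17,0,0,0,0.096,0],[-0.2,-0.25,0,0,0,0.144,0]]' >/dev/null
python3 -m jog '[[-0.1,-0.05,0,0,0,0.048,0],[-0.19,-0.09,0,0,0,0.096,0],[-0.29,-0.14,0,0,0,0.144,0],[-0.29,-0.14,0,0,0,0.144,0]]' >/dev/null
python3 st.py; python3 plan.py .581 -.016 .05 79
python3 - <<'E'
from h import *
from workcell import r
a=r.get_image("scene");b=r.get_image("top")
c=np.zeros((600,800,3),np.uint8)
c[:400,:400]=cv2.resize(a["img"][145:245,265:365,::-1],(400,400),interpolation=cv2.INTER_CUBIC)
c[:400,400:]=cv2.resize(b["img"][170:250,240:320,::-1],(400,400),interpolation=cv2.INTER_CUBIC)
cv2.imwrite("pics/l2.png",c[:400])
E
```

```text
{'clock': 10.15, 'eef_pos': [0.582, -0.017, 0.193], 'wrist_force': [-0.358, 0.227, 0.267], 'moment': [-0.026, -0.014, 0.04], 'gripper_width': 0.997, 'gripper_force': 0.0} yaw 78.92 q6 1.627 tau6 0.25
from [ 0.5823 -0.0168  0.1934] 78.9 tilt 0.06 q6 1.63 n 3
[[0.0, -0.0, 0.32, 0, 0, -0.0], [0.0, -0.01, 0.64, 0, 0, -0.0], [0.0, -0.01, 0.96, 0, 0, -0.0]]
```

View pics/l2.png

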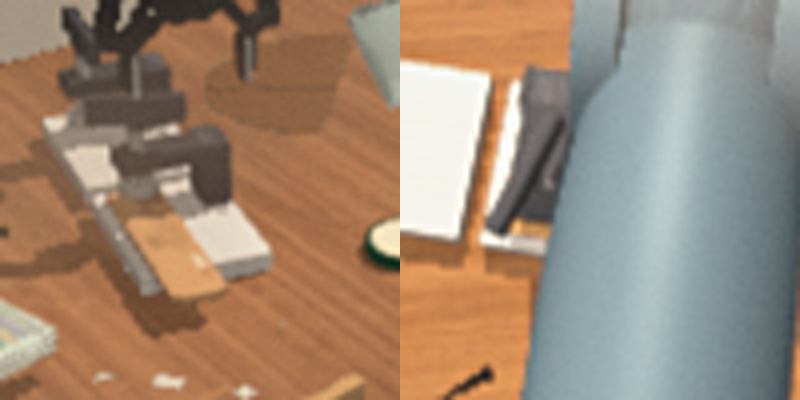

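The handle is turned and has stayed put, the foot is up, and the pack is still in place. Now I'll descend onto the free end.

```bash
python3 -m jog '[[0,-0.01,0.3,0,0,0,0],[0,-0.01,0.6,0,0,0,0],[0,-0.01,0.9,0,0,0,0]]' >/dev/null
python3 -m jog '[[0,0,0.2,0,0,0,0],[0,0,0.37,0,0,0,0],[0,0,0.37,0,0,0,0]]'; python3 st.py
python3 -m jog '[[0,0,0,0,0,0,0.3],[0,0,0,0,0,0,0.6],[0,0,0,0,0,0,0.8],[0,0,0,0,0,0,0.8]]' 40; python3 st.py
```

```text
clock: 11.0
eef_pos: [0.5791, -0.0146, 0.0012]
eef_rot: [-2.42, -1.997, 0.005]
wrist_force: [0.1, 0.4, 0.1]
gripper_width: 1.0
gripper_force: 0.0
{'clock': 11.0, 'eef_pos': [0.579, -0.015, 0.001], 'wrist_force': [0.12, 0.438, 0.119], 'moment': [-0.007, 0.006, 0.016], 'gripper_width': 1.0, 'gripper_force': 0.0} yaw 79.07 q6 1.627 tau6 -0.005
clock: 11.5
eef_pos: [0.5828, -0.0157, 0.0047]
eef_rot: [2.423, 1.996, 0.004]
wrist_force: [0.4, 1.0, 6.0]
gripper_width: 0.574
gripper_force: 43.9
{'clock': 11.5, 'eef_pos': [0.583, -0.016, 0.005], 'wrist_force': [0.395, 1.034, 5.98], 'moment': [0.256, -0.024, -0.004], 'gripper_width': 0.574, 'gripper_force': 43.94} yaw 78.95 q6 1.628 tau6 -0.011
```

```bash
python3 -m jog '[[0,0,-0.02,0,0,0,0.8],[-0.13,0,-0.02,0,0,0,0.8],[-0.27,0,-0.02,0,0,0,0.8],[-0.4,0,-0.02,0,0,0,0.8]]' 60; 
python3 -m jog '[[-0.2,0,-0.02,0,0,0,0.8],[-0.4,0,-0.06,0,0,0,0.8],[-0.6,0,-0.15,0,0,0,0.8],[-0.75,0,-0.35,0,0,0,0.8],[-0.75,0,-0.5,0,0,0,0.8]]';python3 st.py
python3 - <<'E'
from h import *
from workcell import r
a=r.get_image("scene");b=r.get_image("top")
c=np.zeros((400,800,3),np.uint8)
c[:,:400]=cv2.resize(a["img"][155:275,255:375,::-1],(400,400),interpolation=cv2.INTER_CUBIC)
c[:,400:]=cv2.resize(b["img"][150:270,260:380,::-1],(400,400),interpolation=cv2.INTER_CUBIC)
cv2.imwrite("pics/l3.png",c)
E
```

```text
clock: 12.0
eef_pos: [0.569, -0.0765, 0.0059]
eef_rot: [-2.426, -1.996, 0.001]
wrist_force: [0.1, -0.5, -1.3]
gripper_width: 0.57
gripper_force: 62.2
clock: 12.62
eef_pos: [0.5476, -0.1882, 0.0822]
eef_rot: [2.428, 1.992, -0.001]
wrist_force: [0.2, -0.0, -1.1]
gripper_width: 0.569
gripper_force: 62.2
{'clock': 12.625, 'eef_pos': [0.548, -0.188, 0.082], 'wrist_force': [0.216, -0.041, -1.136], 'moment': [-0.056, -0.004, 0.039], 'gripper_width': 0.569, 'gripper_force': 62.203} yaw 78.73 q6 1.327 tau6 -0.057
```

View pics/l3.png

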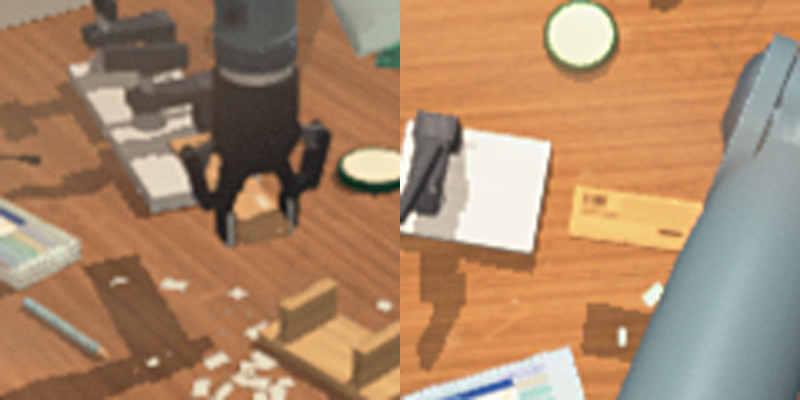

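The pack is out of the clamp and held level. Its +y end runs between (575,186) and (569,238) in the right-hand crop. I'll measure the grip offset from it and plan the carry.

```bash
python3 - <<'E'
from h import *
from workcell import r
d=dict(np.load("top0.npz"));o=r.get_obs();p=np.array(o["eef_pos"])
f=lambda x,y:(260+(x-400+.5)/3.333-.5,150+(y+.5)/3.333-.5)
for z in(.1055,.095):
    A=plane(d,f(575,186),z);B=plane(d,f(569,238),z);m=(A+B)/2
    v=m-p;print(z,A[:2].round(4),B[:2].round(4),"w",np.linalg.norm(A-B).round(4),"dist",np.hypot(*v[:2]).round(4),"ang",np.degrees(np.arctan2(v[1],v[0])).round(1))
# target TCP: pack centre on rack centre, yaw 8.5
a=np.radians(98.5)
for L in(.070,):
    print((np.array([.5745,-.2895])-L*np.array([np.cos(a),np.sin(a)])).round(4))
E
python3 plan.py .585 -.359 .13 98.5
```

```text
0.1055 [ 0.6042 -0.0275] [ 0.5525 -0.02  ] w 0.0523 dist 0.1663 ang 80.1
0.095 [ 0.6065 -0.0274] [ 0.5543 -0.0198] w 0.0527 dist 0.1668 ang 79.4
[ 0.5848 -0.3587]
from [ 0.5497 -0.1875  0.0838] 78.8 tilt 0.29 q6 1.33 n 4
[[-0.27, 0.11, -0.08, 0, 0, -0.027], [-0.54, 0.23, -0.15, 0, 0, -0.055], [-0.81, 0.34, -0.23, 0, 0, -0.082]]
[[-0.29, 0.04, -0.08, 0, 0, -0.027]]
```

```bash
python3 -m jog '[[-0.27,0.11,-0.06,0,0,-0.027,0.8],[-0.54,0.23,-0.1,0,0,-0.055,0.8],[-0.81,0.34,-0.1,0,0,-0.082,0.8],[-0.81,0.34,-0.1,0,0,-0.082,0.8]]' >/dev/null; python3 plan.py .585 -.358 .075 98.5
```

```text
from [ 0.5747 -0.3174  0.0946] 93.5 tilt 0.04 q6 0.91 n 1
[[-0.27, 0.05, 0.13, 0, 0, -0.028]]
```

```bash
python3 -m jog '[[-0.14,0.02,0.06,0,0,-0.014,0.8],[-0.27,0.05,0.13,0,0,-0.028,0.8],[-0.27,0.05,0.13,0,0,-0.028,0.8]]' >/dev/null; python3 plan.py .585 -.358 .04 98.5
python3 - <<'E'
from h import *
from workcell import r
a=r.get_image("scene");b=r.get_image("top")
c=np.zeros((400,800,3),np.uint8)
c[:,:400]=cv2.resize(a["img"][205:305,300:400,::-1],(400,400),interpolation=cv2.INTER_CUBIC)
c[:,400:]=cv2.resize(b["img"][170:250,350:430,::-1],(400,400),interpolation=cv2.INTER_CUBIC)
cv2.imwrite("pics/l4.png",c)
E
```

```text
from [ 0.5839 -0.3536  0.0743] 98.7 tilt 0.21 q6 0.78 n 1
[[-0.03, 0.0, 0.23, 0, 0, 0.001]]
```

View pics/l4.png

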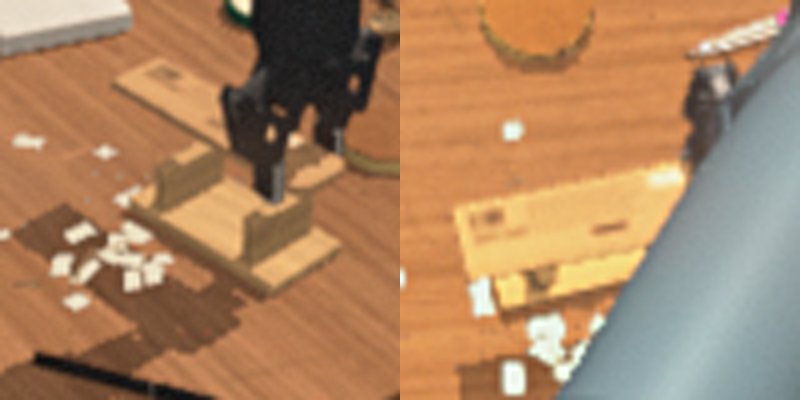

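The pack is over the rack and parallel to it. Its +y end is at (456,207)–(468,272) in the top crop, displaced only by parallax from its height. Now I'll lower it.

```bash
python3 - <<'E'
from h import *
d=dict(np.load("top0.npz"))
f=lambda x,y:(350+(x-400+.5)/5-.5,170+(y+.5)/5-.5)
A=plane(d,f(456,207),.0976);B=plane(d,f(468,272),.0976);m=(A+B)/2
a=np.radians(98.5);print(A[:2],B[:2],"centre",(m[:2]-.0975*np.array([np.cos(a),np.sin(a)])).round(4))
E
python3 -m jog '[[-0.03,0,0.12,0,0,0,0.8],[-0.03,0,0.22,0,0,0,0.8],[-0.03,0,0.25,0,0,0,0.8],[-0.03,0,0.25,0,0,0,0.8]]'; python3 st.py
```

```text
[ 0.58175918 -0.18688932] [ 0.53820588 -0.19227862] centre [ 0.5744 -0.286 ]
clock: 14.2
eef_pos: [0.5854, -0.3577, 0.0384]
eef_rot: [-2.044, -2.383, 0.0]
wrist_force: [0.2, -0.1, -1.3]
gripper_width: 0.571
gripper_force: 62.2
{'clock': 14.2, 'eef_pos': [0.585, -0.358, 0.038], 'wrist_force': [0.157, -0.146, -1.308], 'moment': [-0.148, 0.006, 0.0], 'gripper_width': 0.571, 'gripper_force': 62.24} yaw 98.76 q6 0.777 tau6 0.001
```

```bash
for i in 1; do python3 -m jog '[[0,0,0.015,0,0,0,0.8],[0,0,0.015,0,0,0,0.8]]'|grep -E 'pos|force'; python3 -m jog '[[0,0,0.01,0,0,0,0.8],[0,0,0.01,0,0,0,0.8]]'|grep -E 'pos|force'; done
```

```text
eef_pos: [0.5862, -0.3585, 0.0375]
wrist_force: [-0.9, 0.4, -0.9]
gripper_force: 62.2
eef_pos: [0.586, -0.3584, 0.0356]
wrist_force: [0.3, 1.0, -1.6]
gripper_force: 62.2
```

```bash
python3 -m jog '[[0,0,0.01,0,0,0,0.8],[0,0,0.01,0,0,0,0.8]]'|grep -E 'pos|force'; python3 -m jog '[[0,0,0.01,0,0,0,0.8],[0,0,0.01,0,0,0,0.8]]'|grep -E 'pos|force'
```

```text
eef_pos: [0.5861, -0.3585, 0.0352]
wrist_force: [-1.1, 0.7, 5.4]
gripper_force: 62.8
eef_pos: [0.5862, -0.3585, 0.0349]
wrist_force: [-3.9, 2.2, 10.5]
gripper_force: 63.5
```

Contact came at 35 mm, as predicted. I'll ease off and release.

```bash
python3 -m jog '[[0,0,-0.008,0,0,0,0.8],[0,0,-0.008,0,0,0,0.35],[0,0,-0.008,0,0,0,0.1],[0,0,-0.008,0,0,0,0],[0,0,-0.008,0,0,0,0]]' 20|grep -E 'pos|width|force'; python3 -m jog '[[0,0,-0.2,0,0,0,0],[0,0,-0.5,0,0,0,0],[0,0,-0.9,0,0,0,0]]'|grep -E 'pos|force'
python3 -m jog '[[0.3,0,-0.3,0,0,0,0],[0.6,0,-0.4,0,0,0,0],[0.9,0,-0.4,0,0,0,0]]'|grep -E 'pos|force'
python3 -m jog '[[0.3,0,0,0,0,0,0],[0.6,0,0,0,0,0,0],[0.9,0,0,0,0,0,0]]'|grep -E 'pos|force'
python3 - <<'E'
from h import *
from workcell import r
a=r.get_image("scene");b=r.get_image("top");np.savez("topf.npz",**b)
c=np.zeros((400,800,3),np.uint8)
c[:,:400]=cv2.resize(a["img"][205:305,300:400,::-1],(400,400),interpolation=cv2.INTER_CUBIC)
c[:,400:]=cv2.resize(b["img"][170:250,350:430,::-1],(400,400),interpolation=cv2.INTER_CUBIC)
cv2.imwrite("pics/l5.png",c)
E
```

```text
eef_pos: [0.5858, -0.3583, 0.0335]
wrist_force: [-0.3, -0.0, -0.5]
gripper_width: 1.0
gripper_force: 0.0
eef_pos: [0.5848, -0.3575, 0.1683]
wrist_force: [0.6, -1.0, 0.5]
gripper_force: 0.0
eef_pos: [0.5664, -0.2244, 0.2311]
wrist_force: [0.6, -0.0, -0.5]
gripper_force: 0.0
eef_pos: [0.5445, -0.0901, 0.2288]
wrist_force: [0.3, 0.1, 0.5]
gripper_force: 0.0
```

View pics/l5.png

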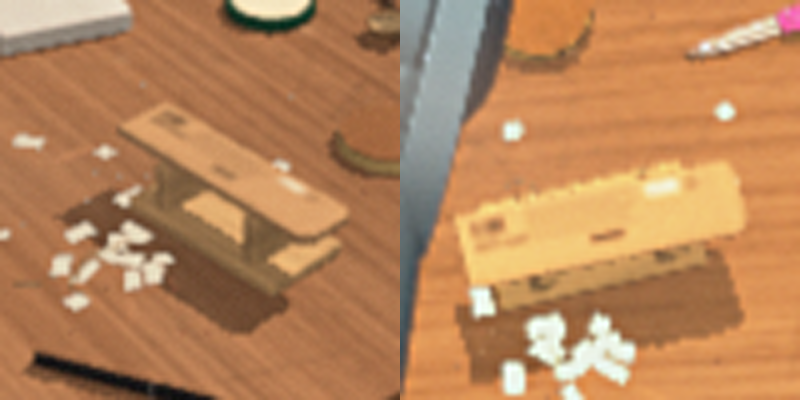

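The pack lies flat across both rails. Its corners in the top crop are (456,217), (737,162), (747,224) and (470,281). I'll do one numeric check and then hand in.

Run:
```python
from h import *
from workcell import r
d=dict(np.load("topf.npz"))
f=lambda x,y:(350+(x-400+.5)/5-.5,170+(y+.5)/5-.5)
Q=np.array([plane(d,f(*p),.058) for p in((456,217),(737,162),(747,224),(470,281))])
c=Q.mean(0);v=Q[0]+Q[3]-Q[1]-Q[2];print(c.round(4),"len",np.linalg.norm(v)/2,"yaw y",np.degrees(np.arctan2(v[1],v[0])))
if np.hypot(c[0]-.5745,c[1]+.2895)<.015: print(r.finish_job())
```

```text
[ 0.5766 -0.2903  0.058 ] len 0.19429999028960268 yaw y 99.50723073212006
the job is handed in; nothing more can be done
None
```

The job is handed in: I unscrewed the clamp holding the pack about 78° (counter-clockwise from above), drew the pack out, and laid it flat across both rails, about 2 mm off centre and 1° off line by my own measurement; I don't have the judge's result.

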